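Unlock the filter cartridge and slide it off its riser

ROBOT

A 6-joint arm with a two-finger parallel gripper is mounted at the origin on the work surface. World frame = base frame: x ahead of the robot, y to its left, z up, the work surface at z = 0. Lengths are in m, angles in degrees, forces in N, time in s.
With the tool pointing down it reaches from about 0.4 to 0.825 m from the base axis. Payload 7 kg.
Tool frame: the origin (TCP) lies between the finger pads; the fingertips stand 19 mm ahead of it and the grasp point (between the pads) is the TCP (r.finger_overhang is the distance from the TCP to the fingertips, in m); z points along the fingers, y is the direction in which the jaws open and shut (so a half turn about z gives the same grasp; the last joint's range is limited). The gripper opens to 88 mm and grips with 3 to 60 N. Pads are 19 mm wide; open, the fingers measure 130 mm over their backs; the gripper's body (78 mm by 193 mm) begins 47 mm behind the grasp point.
Start: joints at [82.168, 20.546, 0.682, 0, -70.136, -16.507], TCP at [0.278, 0.615, 0.246] pointing down, gripper open.
Joint ranges: [-176.03, 176.03], [-82.01, 121.73], [-58.28, 71.71], [-173.87, 95.51], [-174.79, -0.11], [-173.66, 173.66]. Speed limits (degrees/s): [136.94, 136.94, 172.46, 180, 180, 180].

INTERFACE

Orientations are given as [roll, pitch, yaw] about the fixed x, y, z axes, in that order (R = Rz(yaw) Ry(pitch) Rx(roll)).
In Python, from plant import r, optics gives the robot as it stands. The module is installed in compiled form; this text tells all that it offers.
- The arm moves only by the tool step_arm, never from a script. Its argument "increments" is a list of rows, each an object of numbers: "tx", "ty", "tz": the shift along the world's x, y, z in mm; "ax", "ay", "az": the turn, a rotation vector about the world's x, y, z in degrees; "claw": the gripper command: -1 is shut, 1 is fully open, values between are in proportion. In form: [{"tx": .., "ty": .., "tz": .., "ax": .., "ay": .., "az": .., "claw": ..}, ...]. A call has 1 to 12 rows; each row shifts and turns the commanded pose from where the row before left it; what a row does not reach is not made up. A row lasts 1/10 s, in which the tool goes at most 50 mm and 8.59 degrees, less where a joint would pass 70% of its speed; a pose out of reach is approached as far as the arm can. A call with a gripper value outside its range is refused whole. The fingers move at their own pace and stop on an object; "newtons" is the grip in N (left out, the last holds). Time passes only in rows, so rows that do not move let the fingers close. It gives the time, the measured TCP pose, the force and the opening at its end, in the units of the state.
- r.get_state(): the state, without advancing time (a new reading comes with each control period).
- optics.capture(name): name is "side" or "top" or "wrist"; returns a dict with "image" (420x560x3 uint8, blue, green, red), "depth" (420x560 float32, m along the optical axis (not along the pixel's ray), 0 where there is no reading), "fx", "fy", "cx", "cy" (pixels), "R" (3x3) and "t" (3): a world point X has camera coordinates R X + t. Camera axes: x right, y down, z forward; pixel columns grow to the right and rows downward; lengths in m; the calibration is good to about 2 mm. A picture is of the moment at which its call begins.
- r.close_job(): hands the job in, once; it reports no verdict.
The state is a dict: "time_s": time; "joints": joint angles; "qd": joint speeds; "joint_torque": joint torques, N m; "tcp_pos": TCP position; "eef_rot": TCP orientation; "contact_force": force on the tool from outside, world axes, zero at the start; "moment": the same for the moment, N m; "gripper_width": finger opening in m.
Only numpy, scipy, OpenCV 4.12 (cv2) and the standard library are available. Lean on these libraries where they do the work, as an engineer would, in place of code of your own. Each camera call takes 0.05 s, during which the arm holds its last target. There are 200 camera calls.

TASK

The blue filter cartridge is locked over the upright riser pipe of the small filter by a hidden cross lug. Turn it counter-clockwise (seen from above) by its white wing while feeling for the place where it comes free, slide it straight up off the pipe, and set it down gently, standing upright on the floor of the glass dish. Never pull hard against the lug or the pipe, which break easily, and leave the things on the turntable, the tweezers and the dish where they are.

Things in the scene. Friction and masses are not known exactly. Their poses are not given: they have to be found in the camera images.
- filter_foot: Foot of the filter: black disc 92 mm across and 22 mm high, fixed to the shelf; the cartridge stands on its flat top. Origin at the centre of its underside, z up, x towards the grey outlet stub.
- pipe: Grey plastic pipe of the filter, fixed in the foot: a short outlet stub that sticks out of the foot along +x, and the riser pipe that stands up from the foot's centre. Origin at the centre of the foot's underside, z up. Riser and lug break if the force between cartridge and pipe (lug included) exceeds 15 N.
- pipe_top (a point): Top (open, free end) of the grey riser pipe, on its axis 80.5 mm above the shelf, hidden inside the cartridge; pipe 16 mm thick, its lower end fixed in the foot. The cartridge's underside must rise at least 60 mm above the foot's top to be clear. Axes as the foot's.
- lug (a point): Middle of the hidden cross lug, a level bar 40 mm long, 8 wide, 6 high through the pipe, underside 8 mm above the foot's top. Its direction cannot be seen or measured (this point has the foot's axes): 0.3 to 1.4 rad counter-clockwise from above of the wing at the start. It does not turn with the cartridge. Pipe and lug give upward about 1 mm per 4 N.
- cartridge: Filter cartridge, loose, 110 to 220 g: blue tube 56 mm across, 68 mm tall, closed flat top, on it a white wing grip 44 mm long, 12 mm wide, 28 mm high (96 mm overall). Origin at the centre of its underside, z up, x along the wing. At the start it stands on the foot's top, over the pipe.
- cartridge_slot (a point): Centre of the underside of the cartridge's 5 mm bottom plate: 20 mm square hole for the pipe (2 mm play) and a key slot 44 mm long, 11 wide along x, parallel to the wing. Raised 3 mm, the plate meets the lug; it passes only with the slot within about 0.08 rad of the lug (or half a turn on), then slides freely up the pipe.
- cartridge_mid (a point): Centre of the cartridge, on its axis 48 mm above its underside; axes as the cartridge's.
- cartridge_wing (a point): Middle of the white wing grip, on the cartridge's axis 82.5 mm above its underside and 14.5 mm above the flat top; x runs along the wing; pinch it across its 12 mm.
- dish: Clear glass dish, loose, 450 g, round, 120 mm across at the bottom and 128 mm at the rim, 30 mm high, flat floor 6 mm thick, walls 4 mm. Origin at the centre of its underside. The cartridge stands in it; more than 30 N between cartridge and dish chips it.
- dish_floor (a point): Centre of the upper side of the dish's floor, 6 mm above the shelf.
- turntable: White turntable, 250 mm across, top 26 mm above the shelf; it does not turn now. Origin at the centre of its underside.
- food_tub: Yellow food tub, 76 mm across, 84 mm high, on the turntable; origin at the centre of its underside. Leave alone.
- scoop: Small green scoop lying on the turntable, about 110 mm long, 16 mm high; origin underneath where handle and bowl meet. Leave alone.
- pleco_tube: Grey ceramic tube standing on the turntable, 52 mm across, 85 mm high; origin at the centre of its underside. Leave alone.
- tweezers: Steel tweezers lying flat on the shelf beside the turntable, 150 mm long, 6 mm high; origin underneath at mid-length. Leave alone.
Mind the look-alikes: they are no part of the job. Of the things that look like the dish, take the one that is nearest to the robot's base at the start.

How it is judged:
By the outcome, as a careful person would: the job done as asked, in the order asked, and still so for the second after the job is handed in, with the robot touching nothing.
It also fails if it takes over 72 s, if anything falls off the work surface, if the arm or the gripper's body presses on something with over 40 N, if the wrist force passes 120 N, or if a joint passes its speed limit or range.

## Working session

There is one attempt and no reset: what is moved stays moved. The work goes in short steps, Python scripts to look and compute and a tool call to move; the robot and the scene stay as the last step left them, time stands still between calls to the robot, and variables do not carry over. Pictures are saved under pics/ and viewed, about 8 in all and at most 12, crops included, and the job is handed in when it is done.

Besides the shell and the picture viewer there is one more tool, called after "Call:" as name([rows], argument=value, ...), one row to a line, values as JSON. step_arm: Moves the arm, as the interface text tells. Its arguments: {"type":"object","properties":{"increments":{"type":"array","items":{"type":"object","properties":{"tx":{"type":"number"},"ty":{"type":"number"},"tz":{"type":"number"},"ax":{"type":"number"},"ay":{"type":"number"},"az":{"type":"number"},"claw":{"type":"number"}}}},"newtons":{"type":"number"}},"required":["increments"]}

```bash
mkdir -p pics; cat > h.py <<'E'
import numpy as np, cv2
from plant import r, optics
def cap(n,f):
    c=optics.capture(n); cv2.imwrite('pics/'+f+'.png',c['image']); np.savez('pics/'+f+'.npz',**c); return c
def world(c):
    d=c['depth']; v,u=np.mgrid[:d.shape[0],:d.shape[1]]
    P=np.stack([(u-c['cx'])/c['fx']*d,(v-c['cy'])/c['fy']*d,d],-1)
    W=(P-c['t'])@c['R']; W[d==0]=np.nan; return W
E
python3 - <<'E'
from h import *
a=cap('top','top0');b=cap('side','side0')
print(a['t'],a['R'],r.get_state())
E
```

```text
[-0.01982768  0.60493745  0.90773665] [[-0.01499377 -0.99988226  0.00326433]
 [-0.99482331  0.01458958 -0.10056705]
 [ 0.10050758 -0.00475531 -0.99492493]] {'time_s': 0.1, 'joints': array([ 8.21677439e+01,  2.05895277e+01,  6.41498966e-01, -1.85349311e-02,
       -7.01363996e+01, -1.65072653e+01]), 'qd': array([ 0.01828539, -0.10543918,  0.05862828, -0.07166255,  0.06641109,
        0.06068246]), 'joint_torque': array([-1.14329541e-03, -5.84162951e+01,  2.93750614e+01,  7.01556936e+00,
        1.01470639e-02, -5.30965804e-05]), 'tcp_pos': array([0.27804409, 0.61464377, 0.24470786]), 'eef_rot': array([ 1.79914100e+02, -7.28471845e-03, -2.43458267e+01]), 'contact_force': array([-0.3790903 , -0.41799227, -0.03466491]), 'moment': array([-0.01150461,  0.04762661,  0.0487176 ]), 'gripper_width': 0.08770765430216525}
```

View pics/top0.png

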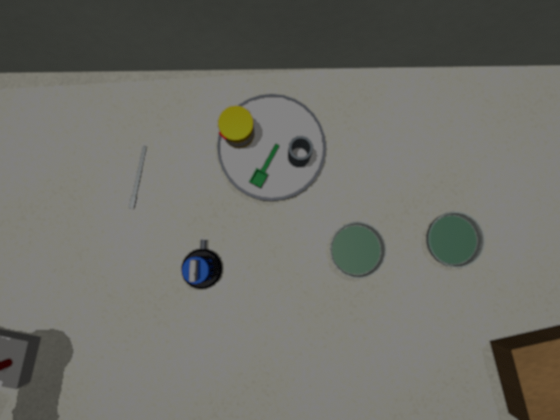

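View pics/side0.png

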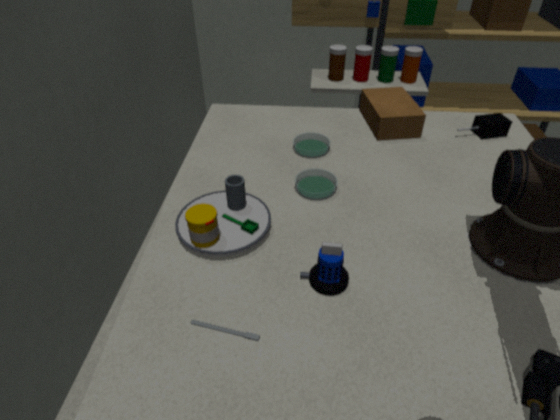

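Top view: the filter is at (202,268), with the wing at (194,270) and the stub at (204,243). The dishes are at (357,250) and (453,239), and the turntable is at (272,147). The side view agrees.

```bash
python3 - <<'E'
from h import *
c=dict(np.load('pics/top0.npz'));W=world(c);im=c['image'].astype(int)
B,G,R=im[...,0],im[...,1],im[...,2]
v,u=np.mgrid[:420,:560]
roi=(abs(u-202)<35)&(abs(v-268)<35)
def at(px,z):
    d=np.array([(px[0]-c['cx'])/c['fx'],(px[1]-c['cy'])/c['fy'],1])@c['R']; o=-c['t']@c['R']
    return o+d*(z-o[2])/d[2]
m=roi&(W[...,2]>.105)
print('wing',m.sum(),np.nanmedian(W[m],0),W[m].min(0),W[m].max(0))
pts=np.argwhere(m)[:,::-1].astype(np.float32)
X=np.array([at(p,.118)[:2] for p in pts]);print(cv2.minAreaRect((X*1000).astype(np.float32)),X.mean(0)); 
e,V=np.linalg.eigh(np.cov(X.T));print('dir',np.degrees(np.arctan2(V[1,1],V[0,1])),np.sqrt(12*e))
m=roi&(abs(W[...,2]-.09)<.006);print('top',m.sum(),np.nanmean(W[m],0))
m=roi&(W[...,2]>.017)&(W[...,2]<.027);X=W[m][:,:2]
A=np.c_[2*X,np.ones(len(X))]
# foot by dark outer circle
(xc,rad)=cv2.minEnclosingCircle((X*1000).astype(np.float32));print('foot',m.sum(),xc,rad)
for p in [(357,250),(453,239)]:
    q=(abs(u-p[0])<40)&(abs(v-p[1])<40)
    w=W[p[1],p[0]];print('dish',p,w,at(p,.006),at(p,.03))
    mm=q&(W[...,2]>.02)&(W[...,2]<.04); 
    if mm.sum()>10: print(mm.sum(),cv2.minEnclosingCircle((W[mm][:,:2]*1000).astype(np.float32)))
    g=q&(G-R>15); pp=np.argwhere(g)[:,::-1]; (cc,rr)=cv2.minEnclosingCircle(pp.astype(np.float32));print(g.sum(),cc,rr,at(cc,.006), rr/c['fx']*.91)
m=(abs(u-204)<6)&(abs(v-243)<5)&(W[...,2]>.004);print('stub',W[m].mean(0) if m.any() else 0)
i=c['image'][215:325,145:265];cv2.imwrite('pics/c.png',cv2.resize(i,None,fx=5,fy=5,interpolation=2))
E
```

```text
wing 144 [0.47554733 0.14660419 0.11621129] [0.45304621 0.14111723 0.10522972] [0.49554709 0.15513483 0.12039013]
((474.677490234375, 146.556396484375), (13.308999061584473, 42.11503982543945), 86.97737121582031) [0.47501662 0.14660731]
dir 176.9515418440734 [0.01331389 0.04327812]
top 406 [0.47437974 0.14598424 0.08930437]
foot 527 (483.7552490234375, 146.29461669921875) 54.62605667114258
dish (357, 250) [ 0.51063081 -0.20613438  0.0028724 ] [ 0.51062965 -0.2055428   0.006     ] [ 0.51062074 -0.20100329  0.03      ]
419 ((511.2790222167969, -203.74163818359375), 63.95488357543945)
1782 (355.7089538574219, 249.70895385742188) 24.00798225402832 [ 0.5113358  -0.20261238  0.006     ] 0.0523437530855961
dish (453, 239) [ 0.53250516 -0.42807871  0.00268777] [ 0.53242856 -0.42668764  0.006     ] [ 0.53187356 -0.41660814  0.03      ]
484 ((531.4400024414062, -425.8952941894531), 64.16098022460938)
1803 (451.830322265625, 239.78054809570312) 24.484920501708984 [ 0.53068376 -0.42390031  0.006     ] 0.053383604648693815
stub [0.53049053 0.14354514 0.01497403]
```

View pics/c.png

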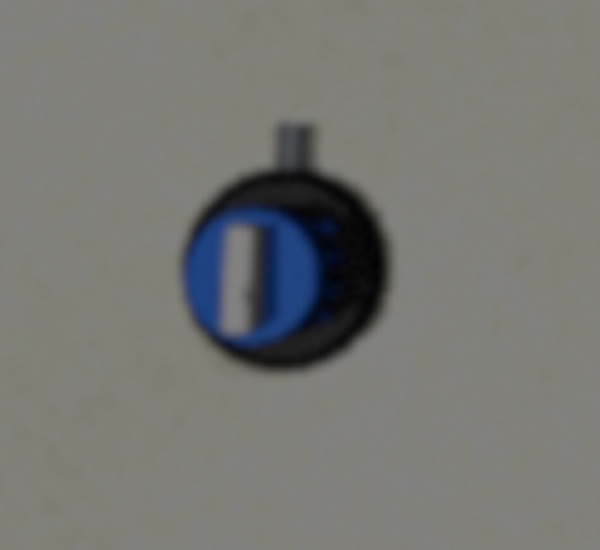

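Call:
step_arm([
  {"tx": 10, "ty": -23, "az": 1.8, "claw": 1},
  {"tx": 17, "ty": -40, "az": 1.8},
  {"tx": 17, "ty": -40, "az": 1.8},
  {"tx": 17, "ty": -40, "az": 1.8},
  {"tx": 17, "ty": -40, "az": 1.8},
  {"tx": 17, "ty": -40, "az": 1.8},
  {"tx": 17, "ty": -40, "az": 1.8},
  {"tx": 17, "ty": -40, "az": 1.8},
  {"tx": 17, "ty": -40, "az": 1.8},
  {"tx": 17, "ty": -40, "az": 1.8},
  {"tx": 17, "ty": -40, "az": 1.8},
  {"tx": 17, "ty": -40, "az": 1.5},
], newtons=20)

```text
$.increments[0]: bad value
```

Call:
step_arm([
  {"tx": 0, "ty": -5, "tz": -15},
  {"tz": -15},
  {},
  {},
])

```text
$.increments[0]: bad value
```

```bash
python3 - <<'E'
from h import *
s=r.get_state();print(s['joints'],s['tcp_pos'],s['eef_rot'],s['contact_force'])
c=cap('wrist','w1');W=world(c)
m=(W[...,2]>.11)&(W[...,2]<.124)&(abs(W[...,0]-.475)<.05)&(abs(W[...,1]-.146)<.04)&(c['image'].min(2)>60)
print(m.sum())
if m.sum()>20:
    X=W[m][:,:2];print(np.median(W[m],0),cv2.minAreaRect((X*1000).astype(np.float32)))
m=(W[...,2]>.085)&(W[...,2]<.095);X=W[m][:,:2]
print(m.sum(), cv2.minEnclosingCircle((X*1000).astype(np.float32)) if m.any() else 0)
E
```

```text
[ 8.21677439e+01  2.05895277e+01  6.41498966e-01 -1.85349311e-02
 -7.01363996e+01 -1.65072653e+01] [0.27804409 0.61464377 0.24470786] [ 1.79914100e+02 -7.28471845e-03 -2.43458267e+01] [-0.3790903  -0.41799227 -0.03466491]
0
601 ((141.7154541015625, 636.0478515625), 188.98162841796875)
```

View pics/w1.png

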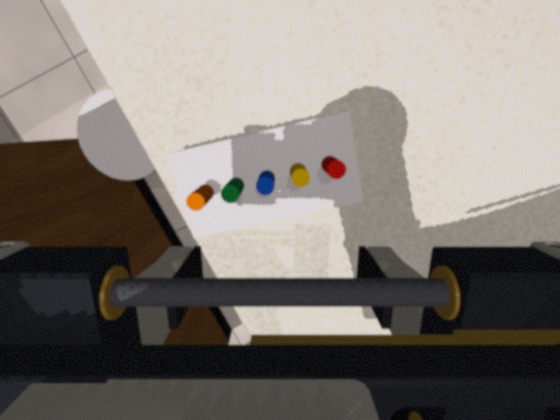

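The move was refused because every field must be given in each row. The wrist picture only shows the start spot, a rack of coloured caps near (265,180). I'll repeat the move with full rows.

Call:
step_arm([
  {"tx": 10, "ty": -23, "tz": 0, "ax": 0, "ay": 0, "az": 1.8, "claw": 1},
  {"tx": 17, "ty": -40, "tz": 0, "ax": 0, "ay": 0, "az": 1.8, "claw": 1},
  {"tx": 17, "ty": -40, "tz": 0, "ax": 0, "ay": 0, "az": 1.8, "claw": 1},
  {"tx": 17, "ty": -40, "tz": 0, "ax": 0, "ay": 0, "az": 1.8, "claw": 1},
  {"tx": 17, "ty": -40, "tz": 0, "ax": 0, "ay": 0, "az": 1.8, "claw": 1},
  {"tx": 17, "ty": -40, "tz": 0, "ax": 0, "ay": 0, "az": 1.8, "claw": 1},
  {"tx": 17, "ty": -40, "tz": 0, "ax": 0, "ay": 0, "az": 1.8, "claw": 1},
  {"tx": 17, "ty": -40, "tz": 0, "ax": 0, "ay": 0, "az": 1.8, "claw": 1},
  {"tx": 17, "ty": -40, "tz": 0, "ax": 0, "ay": 0, "az": 1.8, "claw": 1},
  {"tx": 17, "ty": -40, "tz": 0, "ax": 0, "ay": 0, "az": 1.8, "claw": 1},
  {"tx": 17, "ty": -40, "tz": 0, "ax": 0, "ay": 0, "az": 1.8, "claw": 1},
  {"tx": 17, "ty": -40, "tz": 0, "ax": 0, "ay": 0, "az": 1.5, "claw": 1},
], newtons=20)

```text
time_s: 1.35
tcp_pos: [0.4754, 0.1503, 0.2457]
eef_rot: [-180.0, -0.0, -2.9]
contact_force: [0.5, -0.3, -0.1]
gripper_width: 0.0876
```

Call:
step_arm([
  {"tx": 0, "ty": -5, "tz": -15, "ax": 0, "ay": 0, "az": 0, "claw": 1},
  {"tx": 0, "ty": 0, "tz": -15, "ax": 0, "ay": 0, "az": 0, "claw": 1},
  {"tx": 0, "ty": 0, "tz": 0, "ax": 0, "ay": 0, "az": 0, "claw": 1},
  {"tx": 0, "ty": 0, "tz": 0, "ax": 0, "ay": 0, "az": 0, "claw": 1},
])

```text
time_s: 1.75
tcp_pos: [0.4752, 0.1469, 0.2157]
eef_rot: [180.0, 0.0, -3.0]
contact_force: [0.7, 0.4, 0.2]
gripper_width: 0.0877
```

```bash
cat > w.py <<'E'
from h import *
import sys
s=r.get_state();print(s['joints'],s['tcp_pos'],s['eef_rot'],s['contact_force'])
c=cap('wrist',sys.argv[1]);W=world(c)
m=(W[...,2]>.11)&(W[...,2]<.124)&(abs(W[...,0]-.475)<.05)&(abs(W[...,1]-.146)<.04)&(c['image'].min(2)>60)
print(m.sum())
if m.sum()>20:
    X=W[m][:,:2];print(np.median(W[m],0),cv2.minAreaRect((X*1000).astype(np.float32)))
m=(W[...,2]>.085)&(W[...,2]<.095)&(abs(W[...,0]-.475)<.05)&(abs(W[...,1]-.146)<.04);X=W[m][:,:2]
print(m.sum(), cv2.minEnclosingCircle((X*1000).astype(np.float32)) if m.any() else 0)
E
python3 w.py w2
```

```text
[ 3.98726684e+01  5.04047218e+00 -2.37602196e+01  1.57481135e-02
 -6.12329415e+01  4.70883244e+01] [0.47522613 0.14694128 0.2157329 ] [ 1.79966992e+02  1.52377529e-02 -3.03142870e+00] [0.69979611 0.35450864 0.24476385]
737
[0.47815691 0.1491235  0.11822672] ((476.5421447753906, 149.4310302734375), (11.508438110351562, 43.16874694824219), 87.07996368408203)
2129 ((476.21539306640625, 149.210693359375), 27.799558639526367)
```

View pics/w2.png

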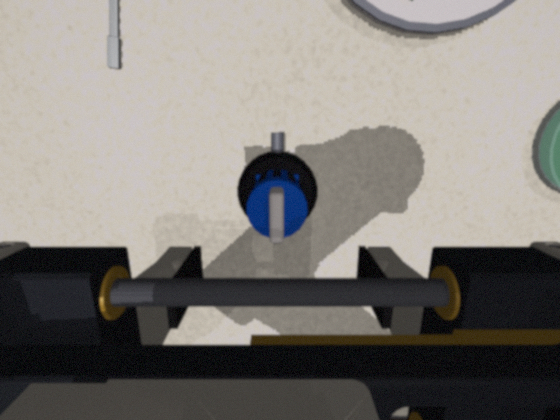

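Call:
step_arm([
  {"tx": 0.4, "ty": 1, "tz": -20, "ax": 0, "ay": 0, "az": 0, "claw": 1},
  {"tx": 0, "ty": 0, "tz": -20, "ax": 0, "ay": 0, "az": 0, "claw": 1},
  {"tx": 0, "ty": 0, "tz": -20, "ax": 0, "ay": 0, "az": 0, "claw": 0.2},
  {"tx": 0, "ty": 0, "tz": -10, "ax": 0, "ay": 0, "az": 0, "claw": -0.3},
  {"tx": 0, "ty": 0, "tz": 0, "ax": 0, "ay": 0, "az": 0, "claw": -0.3},
  {"tx": 0, "ty": 0, "tz": 0, "ax": 0, "ay": 0, "az": 0, "claw": -0.3},
])

```text
time_s: 2.4
tcp_pos: [0.4761, 0.1485, 0.1464]
eef_rot: [-180.0, -0.1, -3.0]
contact_force: [-0.6, -0.3, 0.6]
gripper_width: 0.0615
```

```bash
python3 w.py w3; python3 -c "
from h import *
c=cap('side','s3');W=world(c);m=(W[...,2]>.086)&(W[...,2]<.12)&(abs(W[...,0]-.475)<.04)&(abs(W[...,1]-.147)<.04);b=m&(c['image'][...,0].astype(int)-c['image'][...,2]>40)
print(b.sum(), W[b].min(0),W[b].max(0))
cv2.imwrite('pics/s3c.png',cv2.resize(np.hstack([c['image'][210:310,270:390],cv2.imread('pics/w3.png')[120:320:2,160:400:2]]),None,fx=3,fy=3,interpolation=2))"
```

```text
[ 3.99575748e+01  9.19017436e+00 -2.91011830e+01  2.84089997e-02
 -5.16582904e+01  4.70284180e+01] [0.47611423 0.14850304 0.14643679] [-1.79981995e+02 -5.20384727e-02 -2.99640161e+00] [-0.62197594 -0.26024223  0.59116853]
1192
[0.48122007 0.14908434 0.11828512] ((479.2937316894531, 149.3542938232422), (11.514382362365723, 38.07139205932617), 87.24883270263672)
3603 ((476.1843566894531, 149.27967834472656), 27.87030792236328)
195 [0.45208716 0.13933159 0.08610486] [0.50197689 0.17972863 0.09301779]
```

View pics/s3c.png

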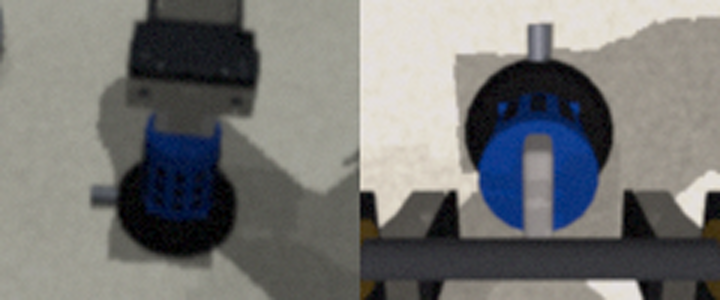

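Both views show the wing centred between the fingers to within about 1 mm (wing at crop column 538, finger middle at 540). I'll go down and close.

Call:
step_arm([
  {"tx": 0, "ty": 0.5, "tz": -12, "ax": 0, "ay": 0, "az": 0, "claw": -0.3},
  {"tx": 0, "ty": 0, "tz": -12, "ax": 0, "ay": 0, "az": 0, "claw": -0.3},
  {"tx": 0, "ty": 0, "tz": -10, "ax": 0, "ay": 0, "az": 0, "claw": -0.3},
  {"tx": 0, "ty": 0, "tz": 0, "ax": 0, "ay": 0, "az": 0, "claw": -0.5},
  {"tx": 0, "ty": 0, "tz": 0, "ax": 0, "ay": 0, "az": 0, "claw": -0.6},
  {"tx": 0, "ty": 0, "tz": 0, "ax": 0, "ay": 0, "az": 0, "claw": -0.65},
  {"tx": 0, "ty": 0, "tz": 0, "ax": 0, "ay": 0, "az": 0, "claw": -0.7},
  {"tx": 0, "ty": 0, "tz": 0, "ax": 0, "ay": 0, "az": 0, "claw": -0.75},
  {"tx": 0, "ty": 0, "tz": 0, "ax": 0, "ay": 0, "az": 0, "claw": -0.8},
  {"tx": 0, "ty": 0, "tz": 0, "ax": 0, "ay": 0, "az": 0, "claw": -1},
  {"tx": 0, "ty": 0, "tz": 0, "ax": 0, "ay": 0, "az": 0, "claw": -1},
], newtons=10)

```text
time_s: 3.6
tcp_pos: [0.4756, 0.1485, 0.1116]
eef_rot: [-180.0, -0.0, -3.0]
contact_force: [-0.4, 1.0, -0.6]
gripper_width: 0.0118
```

Call:
step_arm([
  {"tx": 0, "ty": 0, "tz": 0, "ax": 0, "ay": 0, "az": 0, "claw": -1},
  {"tx": 0, "ty": 0, "tz": 0, "ax": 0, "ay": 0, "az": 0, "claw": -1},
  {"tx": 0, "ty": 0, "tz": 0, "ax": 0, "ay": 0, "az": 0, "claw": -1},
], newtons=20)

```text
time_s: 3.9
tcp_pos: [0.4756, 0.1485, 0.1116]
eef_rot: [-180.0, -0.0, -3.0]
contact_force: [-1.6, -0.2, 0.5]
gripper_width: 0.0116
```

Gripped at 11.6 mm with almost no side force. Next I'll lift gently to feel for the lug.

Call:
step_arm([
  {"tx": 0, "ty": 0, "tz": 1, "ax": 0, "ay": 0, "az": 0, "claw": -1},
  {"tx": 0, "ty": 0, "tz": 1, "ax": 0, "ay": 0, "az": 0, "claw": -1},
  {"tx": 0, "ty": 0, "tz": 0, "ax": 0, "ay": 0, "az": 0, "claw": -1},
  {"tx": 0, "ty": 0, "tz": 0, "ax": 0, "ay": 0, "az": 0, "claw": -1},
])

```text
time_s: 4.3
tcp_pos: [0.4755, 0.1484, 0.1135]
eef_rot: [180.0, 0.0, -3.0]
contact_force: [0.1, -2.0, -2.2]
gripper_width: 0.0117
```

Call:
step_arm([
  {"tx": 0, "ty": 0, "tz": 1, "ax": 0, "ay": 0, "az": 0, "claw": -1},
  {"tx": 0, "ty": 0, "tz": 0.7, "ax": 0, "ay": 0, "az": 0, "claw": -1},
  {"tx": 0, "ty": 0, "tz": 0, "ax": 0, "ay": 0, "az": 0, "claw": -1},
  {"tx": 0, "ty": 0, "tz": 0, "ax": 0, "ay": 0, "az": 0, "claw": -1},
])

```text
time_s: 4.7
tcp_pos: [0.4754, 0.1484, 0.1151]
eef_rot: [180.0, 0.0, -3.0]
contact_force: [0.9, -0.8, -4.8]
gripper_width: 0.012
```

Call:
step_arm([
  {"tx": 0, "ty": 0, "tz": 0, "ax": 0, "ay": 0, "az": 2.5, "claw": -1},
  {"tx": 0, "ty": 0, "tz": 0, "ax": 0, "ay": 0, "az": 2.5, "claw": -1},
  {"tx": 0, "ty": 0, "tz": 0, "ax": 0, "ay": 0, "az": 0, "claw": -1},
  {"tx": 0, "ty": 0, "tz": 0, "ax": 0, "ay": 0, "az": 0, "claw": -1},
])

```text
time_s: 5.1
tcp_pos: [0.4755, 0.1484, 0.1151]
eef_rot: [180.0, 0.0, 1.9]
contact_force: [-0.6, 0.0, -4.8]
gripper_width: 0.0116
```

Call:
step_arm([
  {"tx": 0, "ty": 0, "tz": 0, "ax": 0, "ay": 0, "az": 2.5, "claw": -1},
  {"tx": 0, "ty": 0, "tz": 0, "ax": 0, "ay": 0, "az": 2.5, "claw": -1},
  {"tx": 0, "ty": 0, "tz": 0, "ax": 0, "ay": 0, "az": 0, "claw": -1},
  {"tx": 0, "ty": 0, "tz": 0, "ax": 0, "ay": 0, "az": 0, "claw": -1},
])

```text
time_s: 5.5
tcp_pos: [0.4755, 0.1484, 0.1152]
eef_rot: [180.0, 0.0, 6.9]
contact_force: [-0.2, -0.1, -4.4]
gripper_width: 0.012
```

Call:
step_arm([
  {"tx": 0, "ty": 0, "tz": 0, "ax": 0, "ay": 0, "az": 2.5, "claw": -1},
  {"tx": 0, "ty": 0, "tz": 0, "ax": 0, "ay": 0, "az": 0, "claw": -1},
  {"tx": 0, "ty": 0, "tz": 0, "ax": 0, "ay": 0, "az": 0, "claw": -1},
])

```text
time_s: 5.8
tcp_pos: [0.4755, 0.1485, 0.1152]
eef_rot: [180.0, 0.0, 9.4]
contact_force: [0.6, -0.7, -5.9]
gripper_width: 0.0118
```

Call:
step_arm([
  {"tx": 0, "ty": 0, "tz": 0.3, "ax": 0, "ay": 0, "az": 2.5, "claw": -1},
  {"tx": 0, "ty": 0, "tz": 0, "ax": 0, "ay": 0, "az": 0, "claw": -1},
  {"tx": 0, "ty": 0, "tz": 0, "ax": 0, "ay": 0, "az": 0, "claw": -1},
])

```text
time_s: 6.1
tcp_pos: [0.4755, 0.1484, 0.1155]
eef_rot: [180.0, 0.0, 11.8]
contact_force: [0.3, -0.4, -6.3]
gripper_width: 0.0118
```

Call:
step_arm([
  {"tx": 0, "ty": 0, "tz": 0, "ax": 0, "ay": 0, "az": 2.5, "claw": -1},
  {"tx": 0, "ty": 0, "tz": 0, "ax": 0, "ay": 0, "az": 0, "claw": -1},
  {"tx": 0, "ty": 0, "tz": 0, "ax": 0, "ay": 0, "az": 0, "claw": -1},
])

```text
time_s: 6.4
tcp_pos: [0.4755, 0.1485, 0.1155]
eef_rot: [180.0, 0.0, 14.4]
contact_force: [-0.8, 0.4, -6.4]
gripper_width: 0.0116
```

Call:
step_arm([
  {"tx": 0, "ty": 0, "tz": 0, "ax": 0, "ay": 0, "az": 2.5, "claw": -1},
  {"tx": 0, "ty": 0, "tz": 0, "ax": 0, "ay": 0, "az": 0, "claw": -1},
  {"tx": 0, "ty": 0, "tz": 0, "ax": 0, "ay": 0, "az": 0, "claw": -1},
])

```text
time_s: 6.7
tcp_pos: [0.4755, 0.1485, 0.1155]
eef_rot: [180.0, 0.0, 16.9]
contact_force: [0.4, 0.1, -6.2]
gripper_width: 0.0119
```

Call:
step_arm([
  {"tx": 0, "ty": 0, "tz": 0, "ax": 0, "ay": 0, "az": 2.5, "claw": -1},
  {"tx": 0, "ty": 0, "tz": 0, "ax": 0, "ay": 0, "az": 0, "claw": -1},
  {"tx": 0, "ty": 0, "tz": 0, "ax": 0, "ay": 0, "az": 0, "claw": -1},
])

```text
time_s: 7.0
tcp_pos: [0.4756, 0.1484, 0.1155]
eef_rot: [180.0, 0.0, 19.4]
contact_force: [-0.2, -0.4, -5.5]
gripper_width: 0.0113
```

Call:
step_arm([
  {"tx": 0, "ty": 0, "tz": 0, "ax": 0, "ay": 0, "az": 2.5, "claw": -1},
  {"tx": 0, "ty": 0, "tz": 0, "ax": 0, "ay": 0, "az": 0, "claw": -1},
  {"tx": 0, "ty": 0, "tz": 0, "ax": 0, "ay": 0, "az": 0, "claw": -1},
])

```text
time_s: 7.3
tcp_pos: [0.4756, 0.1485, 0.1155]
eef_rot: [180.0, 0.0, 21.9]
contact_force: [-0.6, 0.1, -5.7]
gripper_width: 0.012
```

Call:
step_arm([
  {"tx": 0, "ty": 0, "tz": 0, "ax": 0, "ay": 0, "az": 2.5, "claw": -1},
  {"tx": 0, "ty": 0, "tz": 0, "ax": 0, "ay": 0, "az": 0, "claw": -1},
  {"tx": 0, "ty": 0, "tz": 0, "ax": 0, "ay": 0, "az": 0, "claw": -1},
])

```text
time_s: 7.6
tcp_pos: [0.4756, 0.1485, 0.1156]
eef_rot: [-180.0, -0.0, 24.4]
contact_force: [-0.2, -0.1, -5.3]
gripper_width: 0.0116
```

Call:
step_arm([
  {"tx": 0, "ty": 0, "tz": 0, "ax": 0, "ay": 0, "az": 2.5, "claw": -1},
  {"tx": 0, "ty": 0, "tz": 0, "ax": 0, "ay": 0, "az": 0, "claw": -1},
  {"tx": 0, "ty": 0, "tz": 0, "ax": 0, "ay": 0, "az": 0, "claw": -1},
])

```text
time_s: 7.9
tcp_pos: [0.4756, 0.1485, 0.1156]
eef_rot: [180.0, -0.0, 26.9]
contact_force: [-0.0, -0.4, -6.4]
gripper_width: 0.012
```

Call:
step_arm([
  {"tx": 0, "ty": 0, "tz": 0, "ax": 0, "ay": 0, "az": 2.5, "claw": -1},
  {"tx": 0, "ty": 0, "tz": 0, "ax": 0, "ay": 0, "az": 0, "claw": -1},
  {"tx": 0, "ty": 0, "tz": 0, "ax": 0, "ay": 0, "az": 0, "claw": -1},
])

```text
time_s: 8.2
tcp_pos: [0.4756, 0.1485, 0.1156]
eef_rot: [180.0, -0.0, 29.4]
contact_force: [0.9, -0.1, -5.8]
gripper_width: 0.012
```

Call:
step_arm([
  {"tx": 0, "ty": 0, "tz": 0, "ax": 0, "ay": 0, "az": 2.5, "claw": -1},
  {"tx": 0, "ty": 0, "tz": 0, "ax": 0, "ay": 0, "az": 0, "claw": -1},
  {"tx": 0, "ty": 0, "tz": 0, "ax": 0, "ay": 0, "az": 0, "claw": -1},
])

```text
time_s: 8.5
tcp_pos: [0.4756, 0.1485, 0.1156]
eef_rot: [180.0, -0.0, 31.9]
contact_force: [0.7, 0.3, -6.4]
gripper_width: 0.0116
```

Call:
step_arm([
  {"tx": 0, "ty": 0, "tz": 0, "ax": 0, "ay": 0, "az": 2.5, "claw": -1},
  {"tx": 0, "ty": 0, "tz": 0, "ax": 0, "ay": 0, "az": 0, "claw": -1},
  {"tx": 0, "ty": 0, "tz": 0, "ax": 0, "ay": 0, "az": 0, "claw": -1},
])

```text
time_s: 8.8
tcp_pos: [0.4756, 0.1485, 0.1156]
eef_rot: [180.0, -0.0, 34.4]
contact_force: [-0.0, -0.6, -6.1]
gripper_width: 0.0119
```

Call:
step_arm([
  {"tx": 0, "ty": 0, "tz": 0, "ax": 0, "ay": 0, "az": 2.5, "claw": -1},
  {"tx": 0, "ty": 0, "tz": 0, "ax": 0, "ay": 0, "az": 0, "claw": -1},
  {"tx": 0, "ty": 0, "tz": 0, "ax": 0, "ay": 0, "az": 0, "claw": -1},
])

```text
time_s: 9.1
tcp_pos: [0.4757, 0.1485, 0.1156]
eef_rot: [180.0, -0.0, 36.9]
contact_force: [-0.3, -0.1, -5.4]
gripper_width: 0.0116
```

Call:
step_arm([
  {"tx": 0, "ty": 0, "tz": 0, "ax": 0, "ay": 0, "az": 2.5, "claw": -1},
  {"tx": 0, "ty": 0, "tz": 0, "ax": 0, "ay": 0, "az": 0, "claw": -1},
  {"tx": 0, "ty": 0, "tz": 0, "ax": 0, "ay": 0, "az": 0, "claw": -1},
])

```text
time_s: 9.4
tcp_pos: [0.4756, 0.1485, 0.1156]
eef_rot: [180.0, -0.0, 39.4]
contact_force: [0.0, -0.8, -5.5]
gripper_width: 0.0115
```

Call:
step_arm([
  {"tx": 0, "ty": 0, "tz": 0, "ax": 0, "ay": 0, "az": 2.5, "claw": -1},
  {"tx": 0, "ty": 0, "tz": 0, "ax": 0, "ay": 0, "az": 0, "claw": -1},
  {"tx": 0, "ty": 0, "tz": 0, "ax": 0, "ay": 0, "az": 0, "claw": -1},
])

```text
time_s: 9.7
tcp_pos: [0.4757, 0.1485, 0.1156]
eef_rot: [180.0, -0.0, 41.9]
contact_force: [0.2, -0.7, -5.2]
gripper_width: 0.0119
```

Call:
step_arm([
  {"tx": 0, "ty": 0, "tz": 0, "ax": 0, "ay": 0, "az": 2.5, "claw": -1},
  {"tx": 0, "ty": 0, "tz": 0, "ax": 0, "ay": 0, "az": 0, "claw": -1},
  {"tx": 0, "ty": 0, "tz": 0, "ax": 0, "ay": 0, "az": 0, "claw": -1},
])

```text
time_s: 10.0
tcp_pos: [0.4757, 0.1486, 0.1156]
eef_rot: [180.0, -0.0, 44.4]
contact_force: [0.9, -0.4, -3.7]
gripper_width: 0.012
```

Call:
step_arm([
  {"tx": 0, "ty": 0, "tz": 0, "ax": 0, "ay": 0, "az": 2.5, "claw": -1},
  {"tx": 0, "ty": 0, "tz": 0, "ax": 0, "ay": 0, "az": 0, "claw": -1},
  {"tx": 0, "ty": 0, "tz": 0, "ax": 0, "ay": 0, "az": 0, "claw": -1},
])

```text
time_s: 10.3
tcp_pos: [0.4758, 0.1487, 0.1158]
eef_rot: [180.0, -0.0, 46.9]
contact_force: [0.2, -0.2, -2.3]
gripper_width: 0.0116
```

The force dropped to weight alone at yaw 46.9°. I'll add 2° towards the middle of the window and try a small lift.

Call:
step_arm([
  {"tx": 0, "ty": 0, "tz": 0, "ax": 0, "ay": 0, "az": 2.0, "claw": -1},
  {"tx": 0, "ty": 0, "tz": 0, "ax": 0, "ay": 0, "az": 0, "claw": -1},
  {"tx": 0, "ty": 0, "tz": 0.5, "ax": 0, "ay": 0, "az": 0, "claw": -1},
  {"tx": 0, "ty": 0, "tz": 0, "ax": 0, "ay": 0, "az": 0, "claw": -1},
  {"tx": 0, "ty": 0, "tz": 0, "ax": 0, "ay": 0, "az": 0, "claw": -1},
])

```text
time_s: 10.8
tcp_pos: [0.4757, 0.1485, 0.1161]
eef_rot: [180.0, -0.0, 48.9]
contact_force: [-0.1, 0.9, -1.8]
gripper_width: 0.0118
```

Call:
step_arm([
  {"tx": 0, "ty": 0, "tz": 0.5, "ax": 0, "ay": 0, "az": 0, "claw": -1},
  {"tx": 0, "ty": 0, "tz": 0, "ax": 0, "ay": 0, "az": 0, "claw": -1},
  {"tx": 0, "ty": 0, "tz": 0, "ax": 0, "ay": 0, "az": 0, "claw": -1},
])

```text
time_s: 11.1
tcp_pos: [0.4756, 0.1485, 0.1166]
eef_rot: [180.0, -0.0, 49.0]
contact_force: [-0.6, -0.8, -1.3]
gripper_width: 0.0118
```

```bash
python3 -c "
from h import *
s=r.get_state();print(s['contact_force'],s['moment'],s['tcp_pos'])"
```

```text
[-0.59259925 -0.83349686 -1.33062064] [-0.11506857 -0.0572911  -0.0120739 ] [0.4756098  0.14846474 0.11657323]
```

Free. I'll slide it up slowly, with force checks along the way.

Call:
step_arm([
  {"tx": 0, "ty": 0, "tz": 1, "ax": 0, "ay": 0, "az": 0, "claw": -1},
  {"tx": 0, "ty": 0, "tz": 1, "ax": 0, "ay": 0, "az": 0, "claw": -1},
  {"tx": 0, "ty": 0, "tz": 0, "ax": 0, "ay": 0, "az": 0, "claw": -1},
])

```text
time_s: 11.4
tcp_pos: [0.4757, 0.1486, 0.1187]
eef_rot: [180.0, -0.0, 49.0]
contact_force: [0.3, 1.0, -2.0]
gripper_width: 0.0118
```

Call:
step_arm([
  {"tx": 0, "ty": 0, "tz": 1, "ax": 0, "ay": 0, "az": 0, "claw": -1},
  {"tx": 0, "ty": 0, "tz": 1, "ax": 0, "ay": 0, "az": 0, "claw": -1},
  {"tx": 0, "ty": 0, "tz": 0, "ax": 0, "ay": 0, "az": 0, "claw": -1},
])

```text
time_s: 11.7
tcp_pos: [0.4757, 0.1485, 0.1207]
eef_rot: [180.0, -0.0, 49.0]
contact_force: [0.2, -1.1, -2.3]
gripper_width: 0.0119
```

Call:
step_arm([
  {"tx": 0, "ty": 0, "tz": 2, "ax": 0, "ay": 0, "az": 0, "claw": -1},
  {"tx": 0, "ty": 0, "tz": 2, "ax": 0, "ay": 0, "az": 0, "claw": -1},
  {"tx": 0, "ty": 0, "tz": 2, "ax": 0, "ay": 0, "az": 0, "claw": -1},
  {"tx": 0, "ty": 0, "tz": 2, "ax": 0, "ay": 0, "az": 0, "claw": -1},
  {"tx": 0, "ty": 0, "tz": 0, "ax": 0, "ay": 0, "az": 0, "claw": -1},
])

```text
time_s: 12.2
tcp_pos: [0.4758, 0.1486, 0.1289]
eef_rot: [180.0, -0.0, 49.0]
contact_force: [0.4, -0.8, -1.4]
gripper_width: 0.0119
```

Call:
step_arm([
  {"tx": 0, "ty": 0, "tz": 3, "ax": 0, "ay": 0, "az": 0, "claw": -1},
  {"tx": 0, "ty": 0, "tz": 4, "ax": 0, "ay": 0, "az": 0, "claw": -1},
  {"tx": 0, "ty": 0, "tz": 4, "ax": 0, "ay": 0, "az": 0, "claw": -1},
  {"tx": 0, "ty": 0, "tz": 4, "ax": 0, "ay": 0, "az": 0, "claw": -1},
  {"tx": 0, "ty": 0, "tz": 4, "ax": 0, "ay": 0, "az": 0, "claw": -1},
  {"tx": 0, "ty": 0, "tz": 0, "ax": 0, "ay": 0, "az": 0, "claw": -1},
])

```text
time_s: 12.8
tcp_pos: [0.4759, 0.1487, 0.1483]
eef_rot: [180.0, -0.1, 49.0]
contact_force: [0.6, -0.0, -2.8]
gripper_width: 0.012
```

Call:
step_arm([
  {"tx": 0, "ty": 0, "tz": 4, "ax": 0, "ay": 0, "az": 0, "claw": -1},
  {"tx": 0, "ty": 0, "tz": 5, "ax": 0, "ay": 0, "az": 0, "claw": -1},
  {"tx": 0, "ty": 0, "tz": 5, "ax": 0, "ay": 0, "az": 0, "claw": -1},
  {"tx": 0, "ty": 0, "tz": 5, "ax": 0, "ay": 0, "az": 0, "claw": -1},
  {"tx": 0, "ty": 0, "tz": 5, "ax": 0, "ay": 0, "az": 0, "claw": -1},
  {"tx": 0, "ty": 0, "tz": 5, "ax": 0, "ay": 0, "az": 0, "claw": -1},
  {"tx": 0, "ty": 0, "tz": 5, "ax": 0, "ay": 0, "az": 0, "claw": -1},
  {"tx": 0, "ty": 0, "tz": 5, "ax": 0, "ay": 0, "az": 0, "claw": -1},
  {"tx": 0, "ty": 0, "tz": 0, "ax": 0, "ay": 0, "az": 0, "claw": -1},
])

```text
time_s: 13.7
tcp_pos: [0.476, 0.1487, 0.1874]
eef_rot: [180.0, -0.1, 49.0]
contact_force: [1.0, 0.3, -0.9]
gripper_width: 0.0118
```

```bash
python3 -c "
from h import *
s=r.get_state();print(s['contact_force'],s['tcp_pos'],s['joints'])
c=cap('side','s4');cv2.imwrite('pics/s4c.png',cv2.resize(c['image'][130:310,240:400],None,fx=3,fy=3))"
```

```text
[ 1.0112401   0.32962646 -0.87746468] [0.47599463 0.14871807 0.18741159] [ 3.99787307e+01  6.61987102e+00 -2.60093249e+01  1.28866089e-02
 -5.72929100e+01  9.89818504e+01]
```

View pics/s4c.png

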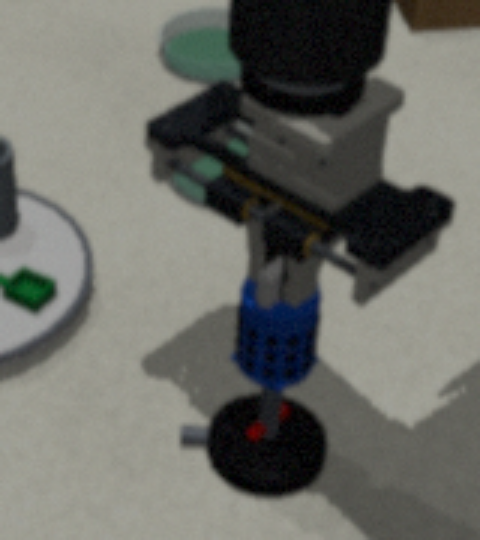

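Side crop: the cartridge (275,330) is lifted clear, and the bare pipe with its red lug is visible at (270,430). I'll raise it a bit more and carry it to the dish.

Call:
step_arm([
  {"tx": 0, "ty": 0, "tz": 10, "ax": 0, "ay": 0, "az": 0, "claw": -1},
  {"tx": 0, "ty": 0, "tz": 15, "ax": 0, "ay": 0, "az": 0, "claw": -1},
  {"tx": 1, "ty": -10, "tz": 0, "ax": 0, "ay": 0, "az": -4, "claw": -1},
  {"tx": 2, "ty": -22, "tz": 0, "ax": 0, "ay": 0, "az": -4, "claw": -1},
  {"tx": 4, "ty": -40, "tz": 0, "ax": 0, "ay": 0, "az": -4, "claw": -1},
  {"tx": 4, "ty": -40, "tz": 0, "ax": 0, "ay": 0, "az": -4, "claw": -1},
  {"tx": 4, "ty": -40, "tz": 0, "ax": 0, "ay": 0, "az": -4, "claw": -1},
  {"tx": 4, "ty": -40, "tz": 0, "ax": 0, "ay": 0, "az": -4, "claw": -1},
  {"tx": 4, "ty": -40, "tz": 0, "ax": 0, "ay": 0, "az": -4, "claw": -1},
  {"tx": 4, "ty": -40, "tz": 0, "ax": 0, "ay": 0, "az": -4, "claw": -1},
  {"tx": 4, "ty": -38, "tz": 0, "ax": 0, "ay": 0, "az": -4, "claw": -1},
  {"tx": 3, "ty": -27, "tz": 0, "ax": 0, "ay": 0, "az": -4, "claw": -1},
])

```text
time_s: 14.95
tcp_pos: [0.5095, -0.1908, 0.212]
eef_rot: [180.0, 0.0, 8.7]
contact_force: [0.3, 1.2, -2.3]
gripper_width: 0.0122
```

Call:
step_arm([
  {"tx": 2, "ty": -15, "tz": 0, "ax": 0, "ay": 0, "az": 0, "claw": -1},
  {"tx": 0, "ty": 0, "tz": 0, "ax": 0, "ay": 0, "az": 0, "claw": -1},
  {"tx": 0, "ty": 0, "tz": 0, "ax": 0, "ay": 0, "az": 0, "claw": -1},
  {"tx": 0, "ty": 0, "tz": 0, "ax": 0, "ay": 0, "az": 0, "claw": -1},
])

```text
time_s: 15.35
tcp_pos: [0.5116, -0.2027, 0.2117]
eef_rot: [-180.0, -0.0, 9.1]
contact_force: [0.5, 0.3, -1.7]
gripper_width: 0.0117
```

```bash
python3 -c "
from h import *
s=r.get_state();print(s['contact_force'],s['tcp_pos'],s['eef_rot'])
c=cap('wrist','w5');c=cap('side','s5')
cv2.imwrite('pics/b5.png',np.hstack([cv2.resize(cv2.imread('pics/w5.png'),(400,300)),cv2.resize(c['image'][60:240,220:460],(400,300))]))"
```

```text
[ 0.52371564  0.34815862 -1.73100713] [ 0.51157036 -0.20265304  0.21168583] [-1.79989928e+02 -2.03871637e-03  9.05394300e+00]
```

View pics/b5.png

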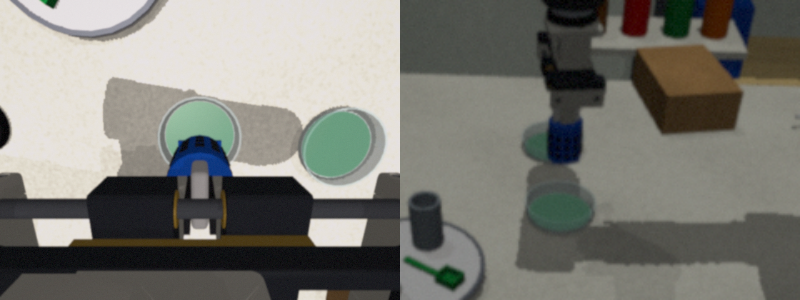

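Left image: the dish (200,135) lines up with the cartridge (200,155). Right image: the cartridge (565,140) hangs upright above the dish (560,208). I expect touchdown at TCP z ≈ 0.0956.

Call:
step_arm([
  {"tx": 0, "ty": 0, "tz": -8, "ax": 0, "ay": 0, "az": 0, "claw": -1},
  {"tx": 0, "ty": 0, "tz": -15, "ax": 0, "ay": 0, "az": 0, "claw": -1},
  {"tx": 0, "ty": 0, "tz": -20, "ax": 0, "ay": 0, "az": 0, "claw": -1},
  {"tx": 0, "ty": 0, "tz": -20, "ax": 0, "ay": 0, "az": 0, "claw": -1},
  {"tx": 0, "ty": 0, "tz": -20, "ax": 0, "ay": 0, "az": 0, "claw": -1},
  {"tx": 0, "ty": 0, "tz": -15, "ax": 0, "ay": 0, "az": 0, "claw": -1},
  {"tx": 0, "ty": 0, "tz": -8, "ax": 0, "ay": 0, "az": 0, "claw": -1},
  {"tx": 0, "ty": 0, "tz": -4, "ax": 0, "ay": 0, "az": 0, "claw": -1},
  {"tx": 0, "ty": 0, "tz": -2, "ax": 0, "ay": 0, "az": 0, "claw": -1},
  {"tx": 0, "ty": 0, "tz": 0, "ax": 0, "ay": 0, "az": 0, "claw": -1},
  {"tx": 0, "ty": 0, "tz": 0, "ax": 0, "ay": 0, "az": 0, "claw": -1},
])

```text
time_s: 16.55
tcp_pos: [0.512, -0.2036, 0.1002]
eef_rot: [180.0, -0.1, 9.0]
contact_force: [-0.7, -0.4, -1.3]
gripper_width: 0.0121
```

Call:
step_arm([
  {"tx": 0, "ty": 0, "tz": -1, "ax": 0, "ay": 0, "az": 0, "claw": -1},
  {"tx": 0, "ty": 0, "tz": -1, "ax": 0, "ay": 0, "az": 0, "claw": -1},
  {"tx": 0, "ty": 0, "tz": -1, "ax": 0, "ay": 0, "az": 0, "claw": -1},
  {"tx": 0, "ty": 0, "tz": 0, "ax": 0, "ay": 0, "az": 0, "claw": -1},
  {"tx": 0, "ty": 0, "tz": 0, "ax": 0, "ay": 0, "az": 0, "claw": -1},
])

```text
time_s: 17.05
tcp_pos: [0.5116, -0.2035, 0.0965]
eef_rot: [180.0, 0.0, 9.0]
contact_force: [-0.5, 0.3, -2.7]
gripper_width: 0.0118
```

Call:
step_arm([
  {"tx": 0, "ty": 0, "tz": -0.5, "ax": 0, "ay": 0, "az": 0, "claw": -1},
  {"tx": 0, "ty": 0, "tz": 0, "ax": 0, "ay": 0, "az": 0, "claw": -1},
  {"tx": 0, "ty": 0, "tz": 0, "ax": 0, "ay": 0, "az": 0, "claw": -1},
])

```text
time_s: 17.35
tcp_pos: [0.5116, -0.2035, 0.096]
eef_rot: [180.0, 0.0, 9.0]
contact_force: [0.0, -0.7, -2.0]
gripper_width: 0.0118
```

Call:
step_arm([
  {"tx": 0, "ty": 0, "tz": -0.4, "ax": 0, "ay": 0, "az": 0, "claw": -1},
  {"tx": 0, "ty": 0, "tz": 0, "ax": 0, "ay": 0, "az": 0, "claw": -1},
  {"tx": 0, "ty": 0, "tz": 0, "ax": 0, "ay": 0, "az": 0, "claw": -1},
])

```text
time_s: 17.65
tcp_pos: [0.5116, -0.2035, 0.0956]
eef_rot: [180.0, -0.0, 9.0]
contact_force: [0.9, 0.3, -1.7]
gripper_width: 0.0119
```

Call:
step_arm([
  {"tx": 0, "ty": 0, "tz": -0.3, "ax": 0, "ay": 0, "az": 0, "claw": -1},
  {"tx": 0, "ty": 0, "tz": 0, "ax": 0, "ay": 0, "az": 0, "claw": -1},
  {"tx": 0, "ty": 0, "tz": 0, "ax": 0, "ay": 0, "az": 0, "claw": -1},
])

```text
time_s: 17.95
tcp_pos: [0.5117, -0.2036, 0.0957]
eef_rot: [180.0, -0.0, 9.0]
contact_force: [-2.8, 1.1, 3.6]
gripper_width: 0.0117
```

Touchdown felt (+3.6 N). I'll release and retreat straight up.

Call:
step_arm([
  {"tx": 0, "ty": 0, "tz": 0.2, "ax": 0, "ay": 0, "az": 0, "claw": -1},
  {"tx": 0, "ty": 0, "tz": 0, "ax": 0, "ay": 0, "az": 0, "claw": -0.72},
  {"tx": 0, "ty": 0, "tz": 0, "ax": 0, "ay": 0, "az": 0, "claw": -0.68},
  {"tx": 0, "ty": 0, "tz": 0, "ax": 0, "ay": 0, "az": 0, "claw": -0.6},
  {"tx": 0, "ty": 0, "tz": 0, "ax": 0, "ay": 0, "az": 0, "claw": -0.4},
  {"tx": 0, "ty": 0, "tz": 0, "ax": 0, "ay": 0, "az": 0, "claw": -0.2},
  {"tx": 0, "ty": 0, "tz": 0, "ax": 0, "ay": 0, "az": 0, "claw": -0.2},
  {"tx": 0, "ty": 0, "tz": 0, "ax": 0, "ay": 0, "az": 0, "claw": -0.2},
])

```text
time_s: 18.75
tcp_pos: [0.5116, -0.2035, 0.0956]
eef_rot: [180.0, -0.0, 9.0]
contact_force: [-0.1, -0.2, -0.6]
gripper_width: 0.0349
```

Call:
step_arm([
  {"tx": 0, "ty": 0, "tz": 5, "ax": 0, "ay": 0, "az": 0, "claw": -0.2},
  {"tx": 0, "ty": 0, "tz": 10, "ax": 0, "ay": 0, "az": 0, "claw": -0.2},
  {"tx": 0, "ty": 0, "tz": 20, "ax": 0, "ay": 0, "az": 0, "claw": -0.2},
  {"tx": 0, "ty": 0, "tz": 25, "ax": 0, "ay": 0, "az": 0, "claw": -0.2},
  {"tx": 0, "ty": 0, "tz": 25, "ax": 0, "ay": 0, "az": 0, "claw": -0.2},
  {"tx": 0, "ty": 0, "tz": 25, "ax": 0, "ay": 0, "az": 0, "claw": -0.2},
  {"tx": 0, "ty": 0, "tz": 25, "ax": 0, "ay": 0, "az": 0, "claw": -0.2},
  {"tx": 0, "ty": 0, "tz": 10, "ax": 0, "ay": 0, "az": 0, "claw": -0.2},
  {"tx": 0, "ty": 0, "tz": 0, "ax": 0, "ay": 0, "az": 0, "claw": -0.2},
  {"tx": 0, "ty": 0, "tz": 0, "ax": 0, "ay": 0, "az": 0, "claw": -0.2},
])

```text
time_s: 19.75
tcp_pos: [0.5112, -0.2033, 0.24]
eef_rot: [-180.0, 0.0, 8.9]
contact_force: [-0.0, 0.9, -0.0]
gripper_width: 0.0351
```

```bash
python3 -c "
from h import *
w=cap('wrist','w6');c=cap('side','s6');W=world(w)
m=(W[...,2]>.085)&(W[...,2]<.115)&(abs(W[...,0]-.51)<.08)&(abs(W[...,1]+.2)<.08);print(m.sum(),np.percentile(W[m],[2,50,98],axis=0))
m=(W[...,2]>.022)&(W[...,2]<.036)&(abs(W[...,0]-.51)<.08)&(abs(W[...,1]+.2)<.08);print(cv2.minEnclosingCircle((W[m][:,:2]*1000).astype(np.float32)))
print(r.get_state()['contact_force'])
cv2.imwrite('pics/b6.png',np.hstack([cv2.resize(w['image'],(400,300)),cv2.resize(c['image'][120:360,160:480],(400,300))]))"
```

```text
595 [[ 0.49181095 -0.21060328  0.09033663]
 [ 0.51435168 -0.2034108   0.10216364]
 [ 0.53350668 -0.19608347  0.10390186]]
((512.87841796875, -202.2270965576172), 63.74787139892578)
[0.01627052 0.04095856 0.23467867]
```

View pics/b6.png

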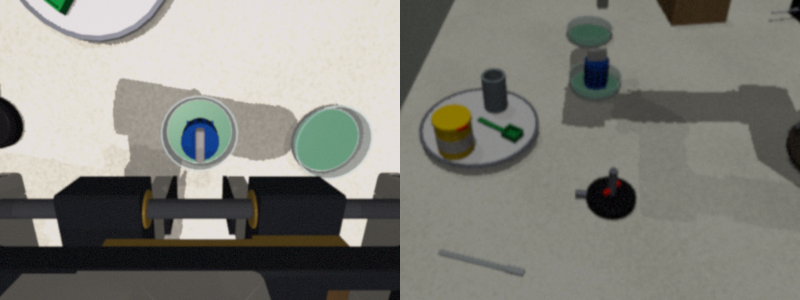

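The cartridge stands upright in the dish (left image at (200,140)). Its wing top is at z ≈ 0.102, the dish is still at (0.513,-0.202), and the pipe and lug look intact. I'll hand it in.

```bash
python3 -c "
from plant import r
print(r.close_job())"
```

```text
the job is handed in; nothing more can be done
None
```

The job is done and handed in: the cartridge is off the pipe and standing upright in the dish, after about 20 s of the 72 s allowed. `close_job` reports no verdict.

- **Freeing it:** I gripped the wing and lifted to light contact with the lug, about 4 N above the cartridge's own weight. I then turned it counter-clockwise in 2.5° steps. It came free about 50° from the start; I turned it 2° further, to about 52°.
- **Lifting:** I slid it straight up about 76 mm with only its weight showing, and then moved it across.
- **Setting down:** I chose the dish nearest the base. Touchdown read about 4 N, then I released and backed off straight up.

**Last checks:**
- The wing top is at z ≈ 0.102 m, as it should be for a cartridge standing on the dish floor.
- The cartridge is within about 2 mm of the dish centre.
- The dish has moved no more than the 2 mm camera calibration error.
- The pipe and lug look intact. The turntable things and tweezers look undisturbed in the last picture, though I did not measure them.
- The robot touches nothing, with contact force near 0.

**Failures and disagreements:** The first two move calls were refused for incomplete rows, so nothing moved. The top and wrist cameras disagreed by about 3 mm on the wing. I went with the wrist camera, and the low side force while gripping and turning bore that out.

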